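# Clamp a brass padlock between soft jaws in the bench vise

## Task

Clamp the brass padlock in the bench vise without marking it. First drape a blue soft-jaw pad over each steel jaw, pressed right down, square and centred, with the pad's full-width face hanging on the side that looks at the other jaw; then stand the padlock in the middle between the two pads, shackle up, its broad sides facing them and its base down on the vise's slide bar; then push the sliding jaw in by its screw head until both pads grip the padlock, and leave it so. Do not tip the padlock over, and leave the lock cylinder, the file and the hex keys where they are.

Things in the scene. Friction and masses are not known exactly. Their poses are not given: they have to be found in the camera images.
- fixed_jaw_top (a point): Top middle of the fixed (far) steel jaw of the small green bench vise, 93 mm above the bench. Axes: x along the slide from sliding to fixed jaw (ahead of the robot within 15 degrees), y along the jaw, z up. The jaw is a block 68 mm long (y), 36 mm thick (x +-18), 27 mm high; behind its middle (+x) adjoins a 44 mm wide anvil, top 7 mm below the jaw's.
- sliding_jaw_top (a point): Middle of the top of the vise's sliding (near) jaw, 93 mm above the bench; axes as fixed_jaw_top. The jaw is 68 mm long (y), 34.5 mm thick (x +-17.3), 27 mm high, and carries the screw and its cross bar on the robot's side.
- slide_top (a point): Point on top of the vise's slide bar, 64 mm above the bench, at the foot of the fixed jaw's gripping face (middle of its width); axes as fixed_jaw_top. The bar is 40 mm wide and flat and runs to -x under the sliding jaw: the floor of the gap between the jaws.
- screw_head (a point): Centre of the round end face (17 mm across, axis along x) of the vise's screw, 55 mm above the bench, on the robot's side; it looks to -x and moves with the sliding jaw. A thin cross bar with ball ends (82 mm over all) passes through the screw 10 mm behind this face. Push here towards +x to close the vise.
- bench_vise_jaw (a joint): Opening of the vise, m: the steel gripping faces stand this + 1.5 mm apart; 0 closed, 0.045 fully open. Starts 0.038 to 0.044. It slides when pushed with about 6 N (no turning of the screw needed) and stays where it is left.
- pad_a: Blue pad, upside-down channel 50 (x) by 68 mm (y). Origin: middle of the underside of its 5 mm thick top. Inside width 41 (x +-20.5), walls 4.5 mm, hanging 21 mm below the origin, inside lead-in. -x wall: full-width gripping face; +x wall: two 7 mm end tabs that pass the anvil. On top a rib 10 mm thick (x), 40 long (y), up to 21 mm above the origin: grip it across.
- pad_b: The second soft-jaw pad, the same as pad_a (60 g each); both start standing on their walls on the bench. Either pad fits either jaw.
- pad_a_face (a point): Middle of the outside of pad_a's full-width gripping face: 25 mm from the pad's origin in its -x, 10 mm below.
- pad_b_face (a point): The same point on pad_b.
- padlock: Brass padlock standing on its base, 190 g. Axes: x along its width, -y up to the shackle, z through its thickness; origin at mid width on one broad side, 34 mm above the base. Brass body 42 wide, 17 thick, 36 mm high; steel shackle 34 mm wide outside, 7 mm thick, straight legs from 36 to 58 mm above the base, bow top at 67: grip it from above across both legs.
- padlock_shackle (a point): Centre of the padlock's shackle (mid width, mid thickness), 51 mm above its base; axes as padlock.
- padlock_base (a point): Centre of the padlock's flat base, 42 x 17 mm; axes as padlock.
- lock_cylinder: Bystander: brass rim lock cylinder, 33 mm across, 31 mm high; origin under its centre.
- file_tool: Bystander: blue-handled file, 205 x 19 x 13 mm, lying along its own x; origin under its centre.
- hex_keys: Bystander: green hex key set, 90 x 28 x 20 mm; origin under its centre.
There are look-alikes about, which are no part of the job. Leave any black or brown look-alike of the pad_b alone. What is shaped like the padlock but purple is not meant.

How it is judged (in metres and radians):
On the way, in this order (a step that is already met when the one before it is completed fails the run):
1. a pad sits on each jaw, gripping faces towards each other, while the vise is still open (((x of pad_a in the frame of fixed_jaw_top between -0.006 and 0.006 m and y of pad_a in the frame of fixed_jaw_top between -0.01 and 0.01 m and z of pad_a in the frame of fixed_jaw_top between -0.003 and 0.003 m and angle between the x axis of pad_a and the x axis of fixed_jaw_top, either way round below 0.15 rad and angle between each of pad_a, pad_b's own z axis and vertical below 0.08 rad and x of pad_a_face in the frame of fixed_jaw_top below -0.012 m and x of pad_b in the frame of sliding_jaw_top between -0.006 and 0.006 m and y of pad_b in the frame of sliding_jaw_top between -0.01 and 0.01 m and z of pad_b in the frame of sliding_jaw_top between -0.003 and 0.003 m and angle between the x axis of pad_b and the x axis of sliding_jaw_top, either way round below 0.15 rad and x of pad_b_face in the frame of sliding_jaw_top above 0.012 m) or (x of pad_b in the frame of fixed_jaw_top between -0.006 and 0.006 m and y of pad_b in the frame of fixed_jaw_top between -0.01 and 0.01 m and z of pad_b in the frame of fixed_jaw_top between -0.003 and 0.003 m and angle between the x axis of pad_b and the x axis of fixed_jaw_top, either way round below 0.15 rad and angle between each of pad_b, pad_a's own z axis and vertical below 0.08 rad and x of pad_b_face in the frame of fixed_jaw_top below -0.012 m and x of pad_a in the frame of sliding_jaw_top between -0.006 and 0.006 m and y of pad_a in the frame of sliding_jaw_top between -0.01 and 0.01 m and z of pad_a in the frame of sliding_jaw_top between -0.003 and 0.003 m and angle between the x axis of pad_a and the x axis of sliding_jaw_top, either way round below 0.15 rad and x of pad_a_face in the frame of sliding_jaw_top above 0.012 m)) and value of joint bench_vise_jaw above 0.03 m and linear speed of each of pad_a, pad_b below 0.01 m/s), for 0.2 s.
2. the padlock stands between the pads, shackle up, let go, the vise still open (((x of pad_a in the frame of fixed_jaw_top between -0.006 and 0.006 m and y of pad_a in the frame of fixed_jaw_top between -0.01 and 0.01 m and z of pad_a in the frame of fixed_jaw_top between -0.003 and 0.003 m and angle between the x axis of pad_a and the x axis of fixed_jaw_top, either way round below 0.15 rad and angle between each of pad_a, pad_b's own z axis and vertical below 0.08 rad and x of pad_a_face in the frame of fixed_jaw_top below -0.012 m and x of pad_b in the frame of sliding_jaw_top between -0.006 and 0.006 m and y of pad_b in the frame of sliding_jaw_top between -0.01 and 0.01 m and z of pad_b in the frame of sliding_jaw_top between -0.003 and 0.003 m and angle between the x axis of pad_b and the x axis of sliding_jaw_top, either way round below 0.15 rad and x of pad_b_face in the frame of sliding_jaw_top above 0.012 m) or (x of pad_b in the frame of fixed_jaw_top between -0.006 and 0.006 m and y of pad_b in the frame of fixed_jaw_top between -0.01 and 0.01 m and z of pad_b in the frame of fixed_jaw_top between -0.003 and 0.003 m and angle between the x axis of pad_b and the x axis of fixed_jaw_top, either way round below 0.15 rad and angle between each of pad_b, pad_a's own z axis and vertical below 0.08 rad and x of pad_b_face in the frame of fixed_jaw_top below -0.012 m and x of pad_a in the frame of sliding_jaw_top between -0.006 and 0.006 m and y of pad_a in the frame of sliding_jaw_top between -0.01 and 0.01 m and z of pad_a in the frame of sliding_jaw_top between -0.003 and 0.003 m and angle between the x axis of pad_a and the x axis of sliding_jaw_top, either way round below 0.15 rad and x of pad_a_face in the frame of sliding_jaw_top above 0.012 m)) and z of padlock_base in the frame of slide_top between -0.003 and 0.004 m and y of padlock_base in the frame of slide_top between -0.012 and 0.012 m and x of padlock_base in the frame of slide_top between -0.046 and 0.004 m and angle between padlock's own y axis and vertical above 3.04 rad and angle between the x axis of padlock and the y axis of slide_top, either way round below 0.12 rad and contact force between the fingers and padlock below 0.1 N and value of joint bench_vise_jaw above 0.0285 m and linear speed of padlock below 0.01 m/s), for 0.2 s.
At the end, for the whole second after the job is handed in: Pads on both jaws, faces inward (6 mm across, 10 mm along, 3 mm height, 0.15 rad square); padlock upright on the slide bar (4 mm height, 12 mm of the middle, 0.1 rad), square to the jaws (0.12 rad); vise opening under 28.5 mm, each pad pressing the padlock over 0.6 N; all at rest (((x of pad_a in the frame of fixed_jaw_top between -0.006 and 0.006 m and y of pad_a in the frame of fixed_jaw_top between -0.01 and 0.01 m and z of pad_a in the frame of fixed_jaw_top between -0.003 and 0.003 m and angle between the x axis of pad_a and the x axis of fixed_jaw_top, either way round below 0.15 rad and angle between each of pad_a, pad_b's own z axis and vertical below 0.08 rad and x of pad_a_face in the frame of fixed_jaw_top below -0.012 m and x of pad_b in the frame of sliding_jaw_top between -0.006 and 0.006 m and y of pad_b in the frame of sliding_jaw_top between -0.01 and 0.01 m and z of pad_b in the frame of sliding_jaw_top between -0.003 and 0.003 m and angle between the x axis of pad_b and the x axis of sliding_jaw_top, either way round below 0.15 rad and x of pad_b_face in the frame of sliding_jaw_top above 0.012 m) or (x of pad_b in the frame of fixed_jaw_top between -0.006 and 0.006 m and y of pad_b in the frame of fixed_jaw_top between -0.01 and 0.01 m and z of pad_b in the frame of fixed_jaw_top between -0.003 and 0.003 m and angle between the x axis of pad_b and the x axis of fixed_jaw_top, either way round below 0.15 rad and angle between each of pad_b, pad_a's own z axis and vertical below 0.08 rad and x of pad_b_face in the frame of fixed_jaw_top below -0.012 m and x of pad_a in the frame of sliding_jaw_top between -0.006 and 0.006 m and y of pad_a in the frame of sliding_jaw_top between -0.01 and 0.01 m and z of pad_a in the frame of sliding_jaw_top between -0.003 and 0.003 m and angle between the x axis of pad_a and the x axis of sliding_jaw_top, either way round below 0.15 rad and x of pad_a_face in the frame of sliding_jaw_top above 0.012 m)) and z of padlock_base in the frame of slide_top between -0.003 and 0.004 m and y of padlock_base in the frame of slide_top between -0.012 and 0.012 m and x of padlock_base in the frame of slide_top between -0.046 and 0.004 m and angle between padlock's own y axis and vertical above 3.04 rad and angle between the x axis of padlock and the y axis of slide_top, either way round below 0.12 rad and contact force between each of pad_a, pad_b and padlock above 0.6 N and linear speed of each of padlock, pad_a, pad_b below 0.01 m/s and value of joint bench_vise_jaw below 0.0285 m); the robot touches nothing.
It fails at once if the padlock is tipped over (angle between padlock's own y axis and vertical below 2.3 rad).
It fails at once if the brass lock cylinder is pushed about (more than 30 mm) (distance of lock_cylinder from where it was at the start of the episode above 0.03 m).
It fails at once if the blue-handled file is pushed about (more than 30 mm) (distance of file_tool from where it was at the start of the episode above 0.03 m).
It fails at once if the hex key set is pushed about (more than 30 mm) (distance of hex_keys from where it was at the start of the episode above 0.03 m).
It also fails if it takes over 72 s, if anything falls off the work surface, if the arm or the gripper's body presses on something with over 40 N, if the wrist force passes 120 N, or if a joint passes its speed limit or range.

## Robot

A 6-joint arm with a two-finger parallel gripper is mounted at the origin on a cart in front of the work surface, level with it; the furniture and walls round the work are solid. World frame = base frame: x ahead of the robot, y to its left, z up, the work surface at z = 0. Lengths are in mm, angles in rad, forces in N, time in s.
With the tool pointing down it reaches from about 350 to 975 mm from the base axis. Payload 7.1 kg.
Tool frame: the origin (TCP) lies midway between the tips of the shut fingers; the grasp point (between the pads) lies ctrl.tcp_to_grasp behind it (ctrl.tcp_to_grasp is the distance from the TCP to the grasp point, in mm); z points along the fingers, y is the direction in which the jaws open and shut (so a half turn about z gives the same grasp; the last joint's range is limited). The gripper opens to 88 mm and grips with 3 to 60 N. Pads are 20 mm wide; open, the fingers measure 115 mm over their backs; the gripper's body (75 mm by 178 mm) begins 61 mm behind the grasp point.
Start: joints at [1.092, 0.423, 1.63, -0, 1.089, -0.019], TCP at [277.323, 560.086, 222.675] pointing down, gripper open.
Joint ranges: [-3, 3], [-0.9, 2.11], [0.09, 2.58], [-1.31, 4.45], [0.11, 2.69], [-2.54, 2.54]. Speed limits (rad/s): [2.39, 2.39, 3.01, 3.14, 3.14, 3.14].

## Interface

Orientations are given as a rotation vector (axis times angle).
In Python, from workcell import ctrl gives the robot as it stands.
- The arm moves only by the tool play_rows, never from a script. Its argument "increments" is text: rows parted by semicolons, each of 5 numbers parted by spaces: the opening, from 0 (shut) to 1 (fully open), then the shift along the world's x, y, z in m, then the turn about the world's z in degrees. A call has 1 to 20 rows; each row shifts and turns the commanded pose from where the row before left it; what a row does not reach is not made up. A row lasts 1/10 s, in which the tool goes at most 50 mm and 8.59 degrees, less where a joint would pass 70% of its speed; a pose out of reach is approached as far as the arm can. A call is refused whole if a number of a shift passes 0.05 or a number of a turn 8.59, either way. A call with a gripper value outside its range is refused whole. The fingers move at their own pace and stop on an object; the grip force is fixed at half the most. Time passes only in rows, so rows that do not move let the fingers close. It gives the time, the measured TCP pose, the force and the opening at its end, in the units of the state.
- ctrl.get_obs(): the state, without advancing time (a new reading comes with each control period).
- ctrl.get_image(name): name is "scene" or "top" or "wrist"; returns a dict with "img" (480x640x3 uint8, red, green, blue), "range_z" (480x640 float32, mm along the optical axis (not along the pixel's ray), 0 where there is no reading), "vertical_fov" (degrees; the focal length in pixels is half the picture's height over the tangent of half this angle, whatever the lens; pixels are square), "cx", "cy" (the principal point, pixels), "k1" (the pictures are not rectified: a ray, as slopes to the right and down, at radius r is drawn at 1 + k1 r^2 times it, then the intrinsics apply), "origin" and "attitude" of the camera in the world. Camera axes: x right, y down, z forward; pixel columns grow to the right and rows downward; lengths in mm; the calibration is good to about 2 mm. A picture is of the moment at which its call begins.
- ctrl.close_job(): hands the job in, once; it reports no verdict.
The state is a dict: "t": time; "qpos": joint angles; "qvel": joint speeds; "joint_torque": joint torques, N m; "ee_pos": TCP position; "orientation": TCP orientation; "ft_force": force on the tool from outside, world axes, zero at the start; "moment": the same for the moment, N m; "width": finger opening in mm.
Only numpy, scipy, OpenCV 4.12 (cv2) and the standard library are available. Lean on these libraries where they do the work, as an engineer would, in place of code of your own. Each camera call takes 0.05 s, during which the arm holds its last target. There are 200 camera calls.

## Working session

There is one attempt and no reset: what is moved stays moved. The work goes in short steps, Python scripts to look and compute and a tool call to move; the robot and the scene stay as the last step left them, time stands still between calls to the robot, and variables do not carry over. Pictures are saved under pics/ and viewed, on a budget of 10 in all, crops included, one or two more only if the job needs it, and the job is handed in when it is done.

Besides the shell and the picture viewer there is one more tool, called after ">>>" by a JSON object that holds its "fn" and its "kwargs". play_rows: Moves the arm, as the interface text tells. Its arguments: {"type":"object","properties":{"increments":{"type":"string"}},"required":["increments"]}

```bash
mkdir -p pics; cat > h.py <<'E'
import numpy as np,cv2
from scipy.spatial.transform import Rotation as R
from workcell import ctrl
def shot(n,save=None):
    d=ctrl.get_image(n)
    if save: np.savez('pics/'+save+'.npz',**d); cv2.imwrite('pics/'+save+'.png',d['img'][:,:,::-1])
    return d
def load(s): 
    d=np.load('pics/'+s+'.npz'); return {k:d[k] for k in d.files}
def att(d):
    a=np.asarray(d['attitude'],float)
    return a if a.shape==(3,3) else R.from_rotvec(a).as_matrix()
def cloud(d):
    f=240/np.tan(np.radians(float(d['vertical_fov']))/2)
    v,u=np.mgrid[0:480,0:640].astype(float)
    xd=(u-d['cx'])/f; yd=(v-d['cy'])/f; x,y=xd.copy(),yd.copy()
    for _ in range(15):
        s=1+d['k1']*(x*x+y*y); x=xd/s;y=yd/s
    z=d['range_z']; P=np.stack([x*z,y*z,z],-1)@att(d).T+np.asarray(d['origin'])
    P[z<=0]=np.nan
    return P
E
python3 - <<'E'
from h import *
a=shot('top','top0');b=shot('scene','scene0')
for d in(a,b): print({k:d[k] for k in d if k not in('img','range_z')}, (d['range_z']>0).mean())
print(ctrl.get_obs(), ctrl.tcp_to_grasp)
E
```

```text
{'vertical_fov': 45.721350310599405, 'cx': 317.0947545199716, 'cy': 236.89495052701517, 'k1': -0.15271164321492706, 'origin': array([ 408.77404894,    3.23768879, 1219.35229975]), 'attitude': array([-2.20407705,  2.14483923, -0.12868587])} 0.9956673177083334
{'vertical_fov': 49.521427515526526, 'cx': 316.7137111682214, 'cy': 240.32483955307873, 'k1': -0.07735813177013443, 'origin': array([ -89.62213866, -342.57179115,  884.2574609 ]), 'attitude': array([-2.13824422,  1.24630269, -0.48113255])} 0.99625
{'t': 0.1, 'qpos': array([ 1.09201111e+00,  4.23772546e-01,  1.63056834e+00, -1.63642226e-05,
        1.08861996e+00, -1.89747928e-02]), 'qvel': array([-0.00065229, -0.00099933, -0.0026266 , -0.00043319,  0.00118352,
        0.00143217]), 'joint_torque': array([-1.87342589e-04, -5.45612669e+01, -2.74325216e+01,  6.45482051e-02,
        1.88522099e-02, -2.07124208e-05]), 'ee_pos': array([277.10419139, 559.67015711, 221.99213696]), 'orientation': array([-7.15837189e-01, -3.05861865e+00,  2.08832626e-03]), 'ft_force': array([ 0.10687374, -0.07347836,  0.52235429]), 'moment': array([ 0.04863945, -0.04826132, -0.01421756]), 'width': 87.92892272068394} 18.700000000000003
```

View pics/top0.png

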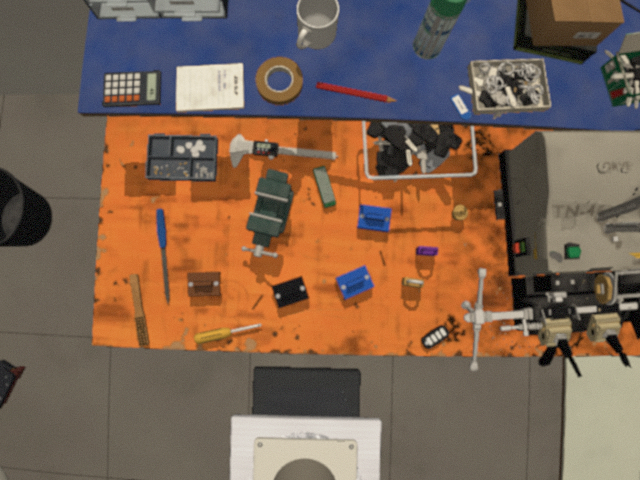

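View pics/scene0.png

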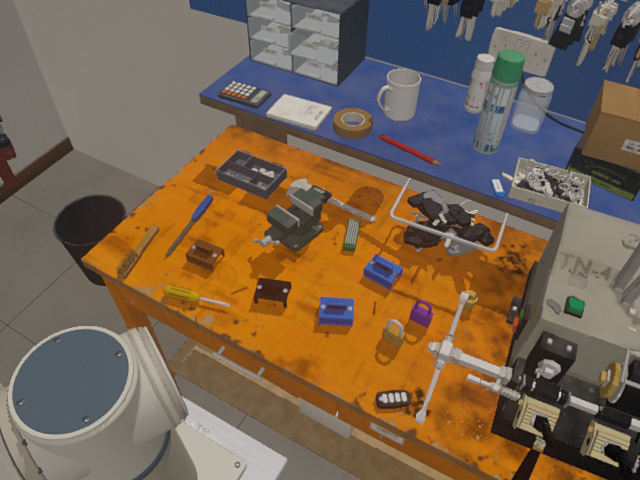

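Candidates seen in the top picture:
- **Pads:** blue at (375,218) and (354,283). The look-alikes are black (291,292) and brown (205,285).
- **Padlock:** brass at (412,283). The purple one at (427,251) is not meant.
- **Other brass:** the lock cylinder at (460,212).
- **Vise:** (268,210).

I'll measure these from depth and take one zoomed crop.

```bash
cat > m.py <<'E'
from h import *
def rect(p):
    (c,s,a)=cv2.minAreaRect(p[:,:2].astype(np.float32)); return np.round(c,1),np.round(s,1),round(a,1)
def blob(P,m,name):
    n,l,st,c=cv2.connectedComponentsWithStats(m.astype(np.uint8))
    for i in range(1,n):
        if st[i,4]<12: continue
        p=P[l==i]; print(name,np.round(c[i]),st[i,4],'mean',np.round(p.mean(0),1),'rect',*rect(p),'zp',np.round(np.percentile(p[:,2],[5,50,95]),1))
E
python3 - <<'E'
from m import *
for s in('top0','scene0'):
    d=load(s);P=cloud(d);h=cv2.cvtColor(d['img'],cv2.COLOR_RGB2HSV);x,y,z=P[...,0],P[...,1],P[...,2]
    W=(x>300)&(x<800)&(y>-400)&(y<400)
    print(s,'bench z',np.nanmedian(z[W&(z<15)]))
    blue=(h[...,0]>100)&(h[...,0]<128)&(h[...,1]>110)&W&(z<60)
    blob(P,blue&(z>17)&(z<31),'padtop'); blob(P,blue&(z>36),'rib'); blob(P,blue&(z<18)&(z>4),'wall')
    yel=(h[...,0]>12)&(h[...,0]<35)&W&(z>18)
    blob(P,(z>20)&(z<80)&W&(y<-60)&(y>-330)&(h[...,0]<100)&(x<520),'lock')
    blob(P,(z>86)&(z<110)&W&(y>0)&(y<250),'vise>86'); blob(P,(z>90)&(z<99)&W&(y>0)&(y<250),'vise>90')
    blob(P,(z>40)&(z<80)&W&(y>0)&(y<250),'vise40-80')
im=load('scene0')['img'][:,:,::-1]
a=cv2.resize(im[230:350,290:450],None,fx=4,fy=4,interpolation=cv2.INTER_CUBIC)
cv2.imwrite('pics/crop1.png',a)
E
```

```text
top0 bench z -0.1744234247607892
padtop [374. 218.] 505 mean [ 576.7 -131.7   25.9] rect [ 578.  -131.7] [64.9 46.9] 84.5 zp [21.9 26.1 29.7]
padtop [354. 282.] 516 mean [440.4 -92.7  25.9] rect [440.6 -93.1] [46.2 64.9] 24.5 zp [22.1 26.  29.3]
rib [375. 216.] 95 mean [ 579.5 -132.2   41.5] rect [ 579.6 -132.3] [38.  10.7] 83.5 zp [37.9 41.3 45.2]
rib [356. 281.] 98 mean [441.9 -94.   41.7] rect [441.8 -93.7] [11.2 37.9] 24.4 zp [38.  41.3 46.4]
wall [161. 228.] 200 mean [544.8 324.1  12.6] rect [544.6 324.2] [81.2 14.1] 5.5 zp [ 8.5 12.7 16.8]
lock [413. 282.] 178 mean [ 443.5 -213.4   43.4] rect [ 444.  -215.8] [43.  17.6] 82.7 zp [29.6 36.8 67.4]
lock [465. 304.] 42 mean [ 399.4 -315.9   72.9] rect [ 399.7 -316.8] [10.5 18.6] 35.2 zp [64.4 73.2 79.3]
vise>86 [273. 188.] 587 mean [622.5  79.9  91.4] rect [628.4  78.9] [68.4 48.3] 79.4 zp [87.4 91.4 94.9]
vise>86 [284. 178.] 21 mean [644.7  58.1  87.3] rect [645.9  58.7] [13.8 12.4] 3.3 zp [86.1 87.  89.2]
vise>86 [264. 224.] 583 mean [549.9  95.9  91.8] rect [550.2  96.5] [69.  35.1] 77.7 zp [87.8 91.8 95.4]
vise>90 [273. 189.] 42
[... 1730 characters left out ...]
.8  91.1] rect [630.1  77.2] [70.1 60.4] 78.5 zp [86.6 91.6 94.7]
vise>86 [282. 217.] 429 mean [547.2  94.4  91.5] rect [549.2  96.1] [69.5 38.6] 77.6 zp [87.6 91.7 94.5]
vise>90 [306. 199.] 312 mean [619.5  78.4  92.4] rect [619.4  79.4] [70.1 38.5] 78.4 zp [90.3 92.3 94.8]
vise>90 [282. 217.] 343 mean [548.2  94.9  92.3] rect [548.3  95.5] [68.3 36.5] 76.5 zp [90.3 92.2 94.7]
vise40-80 [290. 225.] 925 mean [560.9  84.9  61.9] rect [561.6  91.5] [ 69.5 155.4] 79.1 zp [44.7 63.2 77.6]
vise40-80 [203. 247.] 65 mean [428.4 222.5  42.2] rect [428.6 222.8] [13.  41.9] 6.2 zp [40.2 41.9 44.9]
vise40-80 [271. 285.] 79 mean [415.3  41.4  42.1] rect [416.1  41. ] [12.  39.4] 23.6 zp [40.4 42.  44.5]
```

View pics/crop1.png

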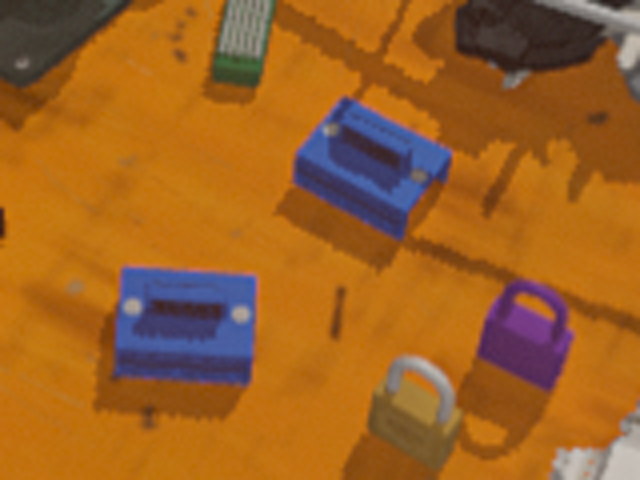

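The crop shows both blue pads with an apparently full face towards the robot, the brass lock at crop (415,410) and the purple one beside it. I'll check by depth which wall of each pad is the full one, since that decides the turn.

```bash
python3 - <<'E'
from m import *
for s in('scene0','top0'):
  d=load(s);P=cloud(d)
  for n,c,a in(('p1',(578.5,-132.5),-6),('p2',(440.5,-93.3),24.5)):
    a=np.radians(a);q=P-[*c,0];X=q[...,0]*np.cos(a)+q[...,1]*np.sin(a);Y=-q[...,0]*np.sin(a)+q[...,1]*np.cos(a);Z=P[...,2]
    print(s,n)
    for lo,hi in((-36,-26),(-24,-12),(-10,10),(12,24),(26,36)):
      for side,m in(('-',(X<-14)&(X>-60)),('+',(X>14)&(X<60))):
        k=m&(Y>lo)&(Y<hi)&(Z<20)
        b=np.histogram(X[k],bins=np.arange(-60,61,5) )[0]
        zz=[ (int(e), round(float(np.median(Z[k&(X>=e)&(X<e+5)])),0)) for e in np.arange(-60,60,5) if (k&(X>=e)&(X<e+5)).sum()>1]
        print(lo,hi,side,zz)
E
```

```text
scene0 p1
-36 -26 - [(-60, -1.0), (-55, -1.0), (-50, -1.0), (-45, -1.0), (-40, -0.0), (-35, -0.0), (-30, 1.0), (-25, 8.0), (-20, -0.0)]
-36 -26 + [(10, 0.0), (15, 2.0), (20, 2.0), (25, 0.0), (30, -0.0), (35, -0.0), (40, 1.0), (45, -0.0), (50, -0.0), (55, -1.0)]
-24 -12 - [(-60, 0.0), (-55, -1.0), (-50, -1.0), (-45, -0.0), (-40, 1.0), (-35, 1.0), (-30, 1.0), (-25, 8.0)]
-24 -12 + [(45, 1.0), (50, -1.0), (55, 1.0)]
-10 10 - [(-60, -0.0), (-55, -0.0), (-50, -0.0), (-45, -0.0), (-40, -1.0), (-35, -0.0), (-30, 2.0), (-25, 9.0)]
-10 10 + [(45, -0.0), (50, -0.0), (55, 0.0)]
12 24 - [(-60, -1.0), (-55, -0.0), (-50, 1.0), (-45, -0.0), (-40, -1.0), (-35, -0.0), (-30, 2.0), (-25, 8.0)]
12 24 + [(45, 0.0), (50, 0.0), (55, -0.0)]
26 36 - [(-60, -1.0), (-55, -0.0), (-50, -0.0), (-45, -0.0), (-40, -1.0), (-35, 0.0), (-30, 2.0), (-25, 9.0)]
26 36 + [(45, -0.0), (50, 1.0), (55, 1.0)]
scene0 p2
-36 -26 - [(-60, -570.0), (-55, -568.0), (-50, -572.0), (-45, -2.0), (-40, -3.0), (-35, -3.0), (-30, -501.0), (-25, -485.0), (-20, -513.0)]
-36 -26 + [(40, 3.0), (45, -0.0), (50, 0.0), (55, -0.0)]
-24 -12 - [(-
[... 2180 characters left out ...]
0.0), (30, -1.0), (35, 2.0), (40, -1.0), (45, 1.0), (50, 2.0), (55, -1.0)]
-10 10 - [(-60, 0.0), (-55, -0.0), (-50, -1.0), (-45, 0.0), (-40, 1.0), (-35, -1.0), (-30, -0.0), (-20, 19.0)]
-10 10 + [(25, -0.0), (30, 1.0), (35, -0.0), (40, 0.0), (45, -0.0), (50, 0.0), (55, -0.0)]
12 24 - [(-60, 1.0), (-55, -1.0), (-50, -0.0), (-45, 1.0), (-40, -1.0), (-35, -1.0), (-30, -1.0)]
12 24 + [(25, -1.0), (30, -1.0), (35, -0.0), (40, -0.0), (45, -1.0), (50, -0.0), (55, -0.0)]
26 36 - [(-60, -1.0), (-55, -0.0), (-50, -1.0), (-45, 1.0), (-40, -0.0), (-35, -0.0), (-30, -2.0), (-25, 0.0), (-20, 0.0)]
26 36 + [(15, 1.0), (20, -1.0), (25, -1.0), (30, 0.0), (35, 1.0), (40, 0.0), (45, 0.0), (50, 1.0), (55, 0.0)]
```

Pad 1's full face is on its near (-x) wall. Pad 2 is unclear, so I'll check it with the wrist camera on the way past the vise.

>>> {"fn": "play_rows", "kwargs": {"increments": "1 0.018 -0.036 0.006 -5.8; 1 0.018 -0.036 0.006 -5.8; 1 0.018 -0.036 0.006 -5.8; 1 0.018 -0.036 0.006 -5.8; 1 0.018 -0.036 0.006 -5.8; 1 0.018 -0.036 0.006 -5.8; 1 0.018 -0.036 0.006 -5.8; 1 0.018 -0.036 0.006 -5.8; 1 0.018 -0.036 0.006 -5.8; 1 0.018 -0.036 0.006 -5.8; 1 0.018 -0.036 0.006 -5.8; 1 0.018 -0.036 0.006 -5.8; 1 0.018 -0.036 0.006 -5.8; 1 0 0 0 0; 1 0 0 0 0"}}

```text
t: 1.6
ee_pos: [511.2, 91.5, 300.3]
orientation: [-2.438, -1.981, 0.001]
ft_force: [-0.5, 0.2, -0.1]
width: 87.7
```

```bash
python3 - <<'E'
from m import *
o=ctrl.get_obs();print(o['ee_pos'],o['orientation'],np.round(o['qpos'],3))
d=shot('wrist','w1');print(d['origin'],att(d),d['vertical_fov']);P=cloud(d);z=P[...,2]
blob(P,(z>89)&(z<99),'vise>89');blob(P,(z>60)&(z<70),'slide')
E
```

```text
[511.17788426  91.46832069 300.32924162] [-2.43774190e+00 -1.98062515e+00  7.85762115e-04] [0.154 0.18  1.782 0.    1.181 0.36 ]
[525.79768323 155.70673153 462.03649346] [[ 0.97899908 -0.19730047 -0.05131592]
 [-0.20385214 -0.9502073  -0.23569129]
 [-0.00225876  0.24120242 -0.9704722 ]] 59.950858864007074
vise>89 [355. 205.] 2724 mean [551.   97.3  91.4] rect [550.8  96.5] [67.6 34.7] 77.7 zp [89.9 91.5 93. ]
vise>89 [438. 206.] 2850 mean [623.3  81.3  91.3] rect [623.5  80.3] [67.5 36. ] 78.0 zp [89.8 91.3 92.9]
slide [401. 176.] 359 mean [600.  110.9  63.2] rect [600.3 110.7] [10.5 28.5] 78.2 zp [61.5 63.3 64.6]
slide [315. 202.] 1308 mean [515.5 103.7  63.3] rect [511.2 102.9] [39.4 46.3] 78.3 zp [61.1 63.2 65.3]
slide [390. 202.] 1104 mean [585.9  89.   63.2] rect [585.9  88.8] [35.  29.3] 78.3 zp [61.9 63.2 64.5]
slide [398. 227.] 328 mean [589.4  63.3  63.1] rect [589.3  62.8] [11.1 28.3] 76.7 zp [61.4 63.1 64.7]
```

View pics/w1.png

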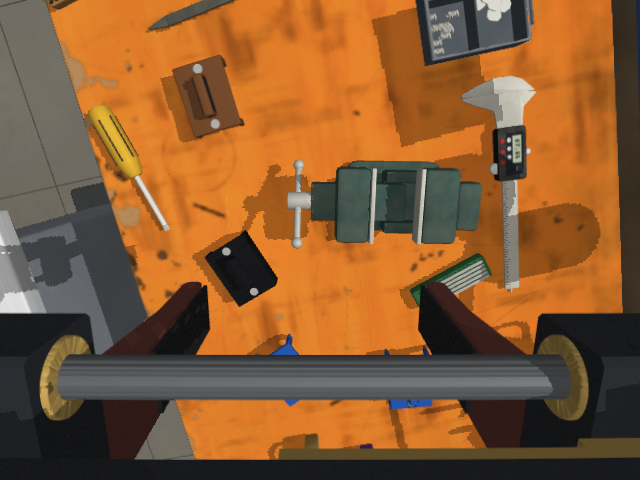

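The wrist view gives the jaws at (355,205) and (438,206), with tops at z≈91.5 and both axes at about -12°. The hex keys lie beside the fixed jaw at (450,280). Next I'll look at pad 2 from its near side.

>>> {"fn": "play_rows", "kwargs": {"increments": "1 -0.0085 -0.016 -0.006 -7.5; 1 -0.0085 -0.016 -0.006 -7.5; 1 -0.0085 -0.016 -0.006 -7.5; 1 -0.0085 -0.016 -0.006 -7.5; 1 -0.0085 -0.016 -0.006 -7.5; 1 -0.0085 -0.016 -0.006 -7.5; 1 -0.0085 -0.016 -0.006 -7.5; 1 -0.0085 -0.016 -0.006 -7.5; 1 -0.0085 -0.016 -0.006 -7.5; 1 -0.0085 -0.016 -0.006 -7.5; 1 -0.0085 -0.016 -0.006 -7.5; 1 -0.0085 -0.016 -0.006 -7.5; 1 0 0 0 0"}}

```text
t: 2.95
ee_pos: [407.8, -99.4, 227.8]
orientation: [-3.125, 0.322, 0.004]
ft_force: [-1.2, 0.3, -0.7]
width: 87.4
```

```bash
python3 - <<'E'
from m import *
o=ctrl.get_obs();print(o['ee_pos'],o['orientation'],np.round(o['qpos'],3))
d=shot('wrist','w2');P=cloud(d);z=P[...,2];h=cv2.cvtColor(d['img'],cv2.COLOR_RGB2HSV)
blue=(h[...,0]>100)&(h[...,0]<128)&(h[...,1]>110)&(z<60)
blob(P,blue&(z>35),'rib');blob(P,blue&(z>22)&(z<28),'top');blob(P,blue&(z>3)&(z<18),'wall')
blob(P,(z>33)&(z<37)&(h[...,0]<40)&(P[...,1]<-170),'lockbody');blob(P,(z>45)&(z<70)&(P[...,1]<-170),'shackle')
E
```

```text
[407.7696204  -99.4358912  227.75866796] [-3.12463494  0.32244506  0.00383933] [-0.268  0.109  2.054 -0.     0.982  1.509]
rib [301.   2.] 155 mean [ 577.2 -124.5   41.1] rect [ 575.7 -129.2] [34.1  4.1] 79.4 zp [39.4 41.2 42.7]
rib [300. 185.] 604 mean [443.  -94.4  41.5] rect [442.8 -94.3] [11.3 40. ] 25.3 zp [39.7 41.6 42.8]
top [312.  21.] 2526 mean [ 566.2 -131.    25.6] rect [ 569.8 -132. ] [67.2 29.6] 83.6 zp [24.1 25.6 27. ]
top [300. 182.] 3571 mean [443.6 -94.7  25.9] rect [442.8 -94.3] [49.4 67.3] 25.0 zp [24.7 25.9 27.1]
wall [314.  39.] 276 mean [ 555.7 -130.5   12. ] rect [ 555.6 -130.6] [65.8  1.3] 83.9 zp [ 4.1 12.  17.6]
lockbody [441. 150.] 635 mean [ 446.4 -214.9   35.2] rect [ 445.6 -217.1] [42.1 17. ] 82.8 zp [33.7 35.2 36.5]
shackle [477.  52.] 483 mean [ 512.7 -243.    60.7] rect [ 513.  -246.3] [33.8  6.9] 86.0 zp [48.3 62.7 66.5]
shackle [449. 152.] 377 mean [ 446.2 -213.6   61.9] rect [ 445.7 -216.3] [33.   6.5] 82.8 zp [50.9 63.6 67. ]
shackle [587. 182.] 159 mean [ 402.8 -314.    66.6] rect [ 402.2 -314.5] [ 7.7 17.3] 66.6 zp [62.5 66.8 69.8]
```

View pics/w2.png

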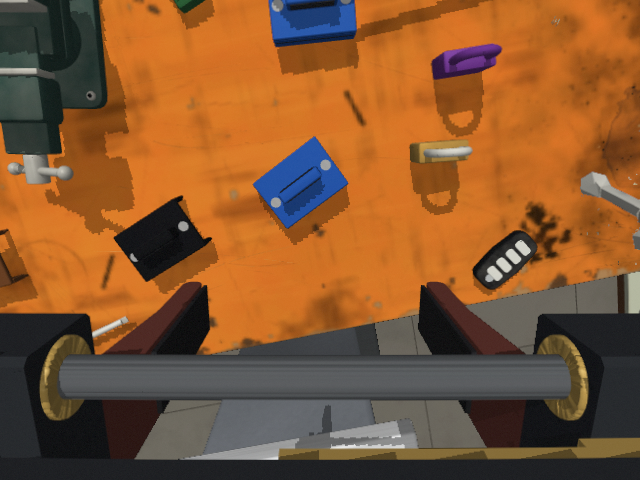

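```bash
python3 - <<'E'
from h import *
a=load('w2')['img'][125:245,240:360,::-1];b=load('scene0')['img'][290:335,310:365,::-1]
g=lambda i:cv2.resize(np.clip(i.astype(float)*1.6,0,255).astype(np.uint8),(390,390),interpolation=cv2.INTER_NEAREST)
cv2.imwrite('pics/crop2.png',np.hstack([g(a),g(b)]))
E
```

```text
(no output)
```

View pics/crop2.png

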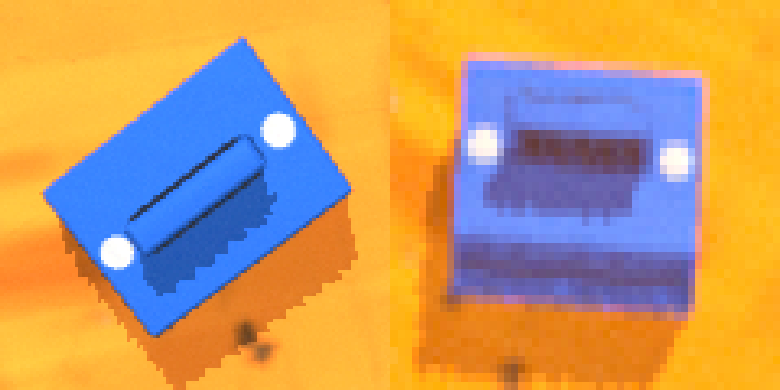

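Crop 2 shows an unbroken wall band across pad 2's near side, the same as pad 1. So both full faces look at the robot, and the pad for the sliding jaw needs a half turn. I'll use pad 2 (443,-94, yaw 25°) for it, gripped at tool yaw -155°.

>>> {"fn": "play_rows", "kwargs": {"increments": "0.5 0.0043 0.0008 -0.018 -6.6; 0.5 0.0043 0.0008 -0.018 -6.6; 0.5 0.0043 0.0008 -0.018 -6.6; 0.5 0.0043 0.0008 -0.018 -6.6; 0.5 0.0043 0.0008 -0.018 -6.6; 0.5 0.0043 0.0008 -0.018 -6.6; 0.5 0.0043 0.0008 -0.018 -6.6; 0.5 0.0043 0.0008 -0.018 -7; 0.5 0 0 0 0; 0.5 0 0 0 0"}}

```text
t: 4.0
ee_pos: [443.9, -92.5, 84.8]
orientation: [2.656, -1.678, -0.001]
ft_force: [-1.1, 0.4, -0.2]
width: 44.0
```

```bash
cat > st.py <<'E'
from m import *
def st():
    o=ctrl.get_obs();v=o['orientation'];a=np.degrees(np.arctan2(v[1],v[0]));print(round(o['t'],2),np.round(o['ee_pos'],1),'psi',round((2*a-90+180)%360-180,1),'q6',round(o['qpos'][5],3),'F',np.round(o['ft_force'],1),'w',round(o['width'],1)); return o
E
python3 -c "
from st import *
st()"
```

```text
4.0 [443.9 -92.5  84.8] psi -154.6 q6 2.466 F [-1.1  0.4 -0.2] w 44.0
```

>>> {"fn": "play_rows", "kwargs": {"increments": "0.5 -0.0014 -0.0015 -0.02 0; 0.5 0 0 -0.02 0; 0.5 0 0 -0.012 0; 0.5 0 0 -0.004 0; 0.5 0 0 0 0; 0 0 0 0 0; 0 0 0 0 0; 0 0 0 0 0; 0 0 0 0 0; 0 0 0 0 0"}}

```text
t: 5.0
ee_pos: [442.5, -95.1, 28.9]
orientation: [-2.65, 1.687, -0.001]
ft_force: [0.2, -0.4, 0.9]
width: 9.8
```

>>> {"fn": "play_rows", "kwargs": {"increments": "0 0 0 0.035 0; 0 0 0 0.04 0; 0 0.006 0.0106 0.004 7.95; 0 0.006 0.0106 0.004 7.95; 0 0.006 0.0106 0.004 7.95; 0 0.006 0.0106 0.004 7.95; 0 0.006 0.0106 0.004 7.95; 0 0.006 0.0106 0.004 7.95; 0 0.006 0.0106 0.004 7.95; 0 0.006 0.0106 0.004 7.95; 0 0.006 0.0106 0.004 7.95; 0 0.006 0.0106 0 7.95; 0 0.006 0.0106 0 7.95; 0 0.006 0.0106 0 7.95; 0 0.006 0.0106 0 7.95; 0 0.006 0.0106 0 7.95; 0 0.006 0.0106 0 7.95; 0 0.006 0.0106 0 7.95; 0 0.006 0.0106 0 7.95; 0 0.006 0.0106 0 7.95"}}

```text
t: 7.0
ee_pos: [550.2, 96.2, 139.5]
orientation: [-2.433, -1.987, 0.001]
ft_force: [0.9, -0.2, 0.4]
width: 9.8
```

>>> {"fn": "play_rows", "kwargs": {"increments": "0 0 0 0 0; 0 0 0 0 0; 0 0 0 0 0"}}

```text
t: 7.3
ee_pos: [549.8, 95.3, 139.5]
orientation: [-2.441, -1.977, 0.001]
ft_force: [-0.1, 0.6, -0.7]
width: 9.8
```

```bash
python3 - <<'E'
from st import *
st();d=shot('wrist','w3');P=cloud(d);z=P[...,2];h=cv2.cvtColor(d['img'],cv2.COLOR_RGB2HSV)
blue=(h[...,0]>100)&(h[...,0]<128)&(h[...,1]>110)&(abs(P[...,0]-550)<60)&(abs(P[...,1]-96)<60)
blob(P,blue&(z>100)&(z<150),'blue');blob(P,(z>89)&(z<96)&~blue,'jaw')
E
```

```text
7.3 [549.8  95.3 139.5] psi -12.0 q6 0.36 F [-0.1  0.6 -0.7] w 9.8
blue [314. 260.] 7578 mean [554.7 114.7 136.3] rect [553.6 109.9] [38.1 50.2] 77.9 zp [134.9 136.4 137.6]
jaw [311. 217.] 966 mean [555.3 125.1  91.1] rect [555.2 125.2] [ 9.3 29.5] 77.9 zp [89.6 91.2 92.4]
jaw [345. 216.] 145 mean [572.2 122.   92.3] rect [572.2 121.9] [9.  3.7] 77.8 zp [90.5 92.4 93.4]
jaw [455. 262.] 6878 mean [624.5  86.   91.4] rect [624.1  82. ] [64.5 35.7] 77.3 zp [90.  91.4 92.8]
```

View pics/w3.png

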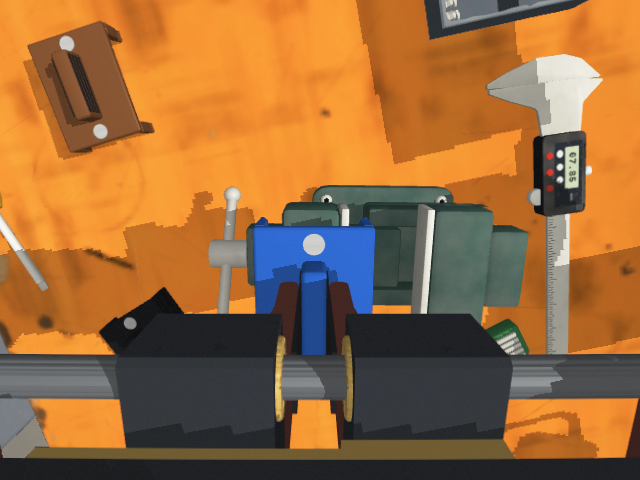

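The pad hangs over the sliding jaw (blue at (314,260)): the offset along the slide is about 0, along the jaw about -1 mm, and it is square at 78°. I'll lower it.

>>> {"fn": "play_rows", "kwargs": {"increments": "0 0.0005 0.0015 -0.01 0; 0 0 0 -0.008 0; 0 0 0 -0.006 0; 0 0 0 -0.005 0; 0 0 0 -0.004 0; 0 0 0 -0.003 0; 0 0 0 -0.002 0; 0 0 0 0 0"}}

```text
t: 8.15
ee_pos: [550.8, 97.3, 101.5]
orientation: [-2.439, -1.98, 0.0]
ft_force: [0.4, -1.0, -0.4]
width: 10.1
```

>>> {"fn": "play_rows", "kwargs": {"increments": "0 0 0 -0.0015 0; 0 0 0 -0.0015 0; 0 0 0 0 0; 0 0 0 0 0"}}

```text
t: 8.55
ee_pos: [551.5, 97.3, 100.5]
orientation: [2.438, 1.98, 0.002]
ft_force: [-4.6, -1.4, 14.5]
width: 9.5
```

>>> {"fn": "play_rows", "kwargs": {"increments": "0 0 0 0.0015 0; 0.4 0 0 0 0; 0.4 0 0 0 0; 0.4 0 0 0 0; 0.4 0 0 0.01 0; 0.4 0 0 0.03 0; 0.4 0 0 0.04 0; 0.4 0 -0.04 0.01 0.8; 0.4 0 -0.04 0.01 0.8; 0.4 0 -0.05 0.01 0.8; 0.4 0 -0.05 0 0.8; 0.4 0.005 -0.048 0 0.8; 0.4 0.02 0 0 1; 0.4 0 0 0 1; 0.4 0 0 0 0"}}

```text
t: 10.05
ee_pos: [575.4, -129.5, 210.0]
orientation: [-2.331, -2.105, 0.0]
ft_force: [0.6, 0.2, 0.2]
width: 35.2
```

```bash
python3 - <<'E'
from st import *
st();d=shot('scene','s2');b=shot('wrist','w4')
u=d['img'][160:260,240:360,::-1]
cv2.imwrite('pics/crop3.png',np.hstack([cv2.resize(np.clip(u*1.3,0,255).astype(np.uint8),(400,333),interpolation=cv2.INTER_CUBIC),cv2.resize(b['img'][:,:,::-1],(400,333))]))
P=cloud(b);z=P[...,2];h=cv2.cvtColor(b['img'],cv2.COLOR_RGB2HSV)
blue=(h[...,0]>100)&(h[...,0]<128)&(h[...,1]>110)
blob(P,blue&(z>90),'bluehi');blob(P,blue&(z>22)&(z<28),'top');blob(P,blue&(z>35)&(z<44),'rib');blob(P,(z>89)&(z<96)&~blue,'jaw')
for s in ('scene','top'):
    if s=='top': d=shot('top','t2')
    P=cloud(d);z=P[...,2];h=cv2.cvtColor(d['img'],cv2.COLOR_RGB2HSV);blue=(h[...,0]>100)&(h[...,0]<128)&(h[...,1]>110)&(P[...,1]>40)&(P[...,1]<160)&(P[...,0]<700)
    blob(P,blue&(z>92)&(z<102),s+' top')
E
```

```text
10.05 [ 575.4 -129.5  210. ] psi -5.8 q6 -0.14 F [0.6 0.2 0.2] w 35.2
bluehi [638. 345.] 38 mean [ 756.  -191.6  156.7] rect [ 756.  -190.9] [ 2.3 13.6] 1.9 zp [155.3 156.6 158.1]
bluehi [633. 413.] 119 mean [ 751.6 -231.2  163. ] rect [ 707.9 -185.7] [ 18.7 163.6] 42.2 zp [155.8 157.5 159.2]
top [320. 228.] 3673 mean [ 580.5 -131.6   25.8] rect [ 580.5 -132.9] [67.7 49.3] 84.1 zp [24.6 25.8 27. ]
rib [321. 232.] 630 mean [ 580.9 -132.2   41.4] rect [ 580.8 -132.7] [39.4 10.6] 84.3 zp [39.8 41.5 42.7]
jaw [570. 245.] 116 mean [ 754.1 -148.5   89.6] rect [ 753.9 -148.6] [ 6.4 21.1] 55.7 zp [89.  89.5 90.2]
jaw [490. 311.] 71 mean [ 697.2 -191.9   91.5] rect [ 696.1 -192. ] [ 4.  16.4] 83.8 zp [89.4 91.3 95.1]
scene top [282. 216.] 394 mean [545.6  93.4  97.4] rect [548.7  97.2] [68.  52.1] 78.7 zp [ 94.8  97.5 100.2]
top top [264. 223.] 634 mean [550.1  95.7  97.4] rect [551.   96.5] [67.1 49.8] 78.8 zp [ 94.1  97.5 100.6]
```

View pics/crop3.png

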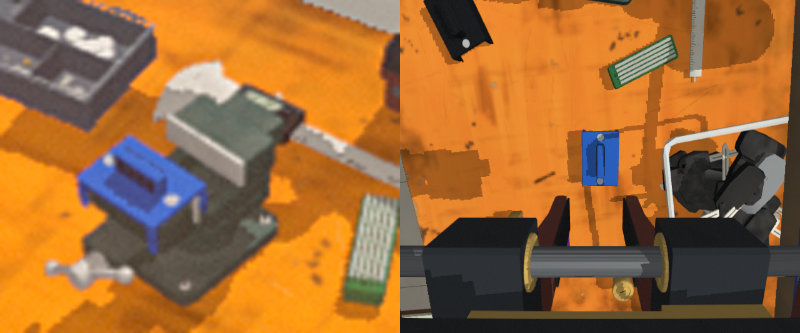

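Crop 3 (left) confirms it: pad 2 sits square on the sliding jaw, tabs towards the robot and full face inward, top at 97.4 mm. Pad 1 is at (580.7,-132.8), so I'll grasp it next.

>>> {"fn": "play_rows", "kwargs": {"increments": "0.4 0.005 -0.003 -0.045 0; 0.4 0 0 -0.045 0; 0.4 0 0 -0.04 0; 0.4 0 0 -0.03 0; 0.4 0 0 -0.015 0; 0.4 0 0 -0.006 0; 0.4 0 0 0 0; 0.4 0 0 0 0"}}

```text
t: 11.0
ee_pos: [581.8, -132.5, 30.5]
orientation: [2.33, 2.105, 0.002]
ft_force: [0.1, 1.5, 1.1]
width: 35.2
```

>>> {"fn": "play_rows", "kwargs": {"increments": "0.4 0 0 -0.0015 0; 0 0 0 0 0; 0 0 0 0 0; 0 0 0 0 0; 0 0 0 0 0; 0 0 0 0.03 0; 0 0 0 0.04 0; 0 0 0 0.04 0; 0 0.005 0.0265 0 -0.8; 0 0.005 0.0265 0 -0.8; 0 0.005 0.0265 0 -0.8; 0 0.005 0.0265 0 -0.8; 0 0.005 0.0265 0 -0.8; 0 0.005 0.0265 0 -0.8; 0 0.005 0.0265 0 -0.8; 0 0.006 0.0265 0 -0.6; 0 0 0 0 0; 0 0 0 0 0; 0 0 0 0 0"}}

```text
t: 12.9
ee_pos: [621.5, 78.6, 137.6]
orientation: [2.442, 1.976, -0.001]
ft_force: [-0.6, -0.1, -1.2]
width: 9.8
```

```bash
python3 - <<'E'
from st import *
st();d=shot('wrist','w5');P=cloud(d);z=P[...,2];h=cv2.cvtColor(d['img'],cv2.COLOR_RGB2HSV)
blue=(h[...,0]>100)&(h[...,0]<128)&(h[...,1]>110)
blob(P,blue&(z>125)&(z<150)&(abs(P[...,0]-620)<70)&(P[...,1]>0),'blue');blob(P,blue&(z>90)&(z<100),'pad2')
E
```

```text
12.9 [621.5  78.6 137.6] psi -12.1 q6 0.317 F [-0.6 -0.1 -1.2] w 9.8
blue [313. 271.] 9141 mean [625.6  94.1 136.7] rect [624.1  87.3] [49.2 50.3] 77.8 zp [132.3 133.6 149.5]
pad2 [174. 257.] 8594 mean [555.6 103.6  97.1] rect [552.3  97.5] [67.5 50.7] 78.3 zp [95.3 97.2 98.6]
pad2 [316. 226.] 48 mean [628.6 103.6  91.6] rect [628.6 103.7] [ 0.6 23.8] 77.9 zp [90.5 91.6 92.6]
```

>>> {"fn": "play_rows", "kwargs": {"increments": "0 0.002 0.002 -0.009 0; 0 0 0 -0.008 0; 0 0 0 -0.006 0; 0 0 0 -0.005 0; 0 0 0 -0.004 0; 0 0 0 -0.003 0; 0 0 0 -0.001 0; 0 0 0 0 0"}}

```text
t: 13.75
ee_pos: [623.8, 81.2, 101.7]
orientation: [2.442, 1.976, -0.0]
ft_force: [-0.9, -0.1, 1.0]
width: 9.9
```

>>> {"fn": "play_rows", "kwargs": {"increments": "0 0 0 -0.0015 0; 0 0 0 -0.0015 0; 0 0 0 0 0; 0 0 0 0 0"}}

```text
t: 14.15
ee_pos: [624.2, 81.2, 101.2]
orientation: [2.442, 1.976, 0.001]
ft_force: [-6.4, -2.3, 20.7]
width: 9.7
```

>>> {"fn": "play_rows", "kwargs": {"increments": "0 0 0 0.002 0; 0.4 0 0 0 0; 0.4 0 0 0 0; 0.4 0 0 0 0; 0.4 0 0 0.01 0; 0.5 0 0 0.03 0; 0.7 0 0 0.04 0; 0.7 -0.0178 -0.0298 0 -8.5; 0.7 -0.0178 -0.0298 0 -8.5; 0.7 -0.0178 -0.0298 0 -8.5; 0.7 -0.0178 -0.0298 0 -8.5; 0.7 -0.0178 -0.0298 0 -8.5; 0.7 -0.0178 -0.0298 0 -8.5; 0.7 -0.0178 -0.0298 0 -8.5; 0.7 -0.0178 -0.0298 0 -8.5; 0.7 -0.0178 -0.0298 0 -8.5; 0.7 -0.0178 -0.0298 0 -8.5; 0.7 0 0 0 0; 0.7 0 0 0 0; 0.7 0 0 0 0"}}

```text
t: 16.15
ee_pos: [446.3, -216.3, 180.8]
orientation: [-3.136, 0.19, -0.001]
ft_force: [0.5, -0.3, 0.4]
width: 61.6
```

```bash
python3 - <<'E'
from st import *
st();b=shot('wrist','w6');d=shot('scene','s3');t=shot('top','t3')
P=cloud(b);z=P[...,2]
R0=(abs(P[...,0]-445)<45)&(abs(P[...,1]+217)<40)
blob(P,R0&(z>33)&(z<37),'body');blob(P,R0&(z>45)&(z<69),'shackle')
for s,d_ in(('scene',d),('top',t)):
    P=cloud(d_);z=P[...,2];h=cv2.cvtColor(d_['img'],cv2.COLOR_RGB2HSV);blue=(h[...,0]>100)&(h[...,0]<128)&(h[...,1]>110)&(P[...,1]>20)&(P[...,1]<160)&(P[...,0]<700)
    blob(P,blue&(z>93)&(z<102),s+' pads')
P=cloud(load('t2')) ;k=(P[...,0]>395)&(P[...,0]<500)&(P[...,1]<-290)&(P[...,1]>-330);print('max z near body',np.nanmax(P[k][:,2]))
cv2.imwrite('pics/crop4.png',np.hstack([cv2.resize(np.clip(d['img'][160:260,240:360,::-1]*1.3,0,255).astype(np.uint8),(400,333),interpolation=cv2.INTER_CUBIC),cv2.resize(b['img'][:,:,::-1],(400,333))]))
E
```

```text
16.15 [ 446.3 -216.3  180.8] psi -96.9 q6 1.216 F [ 0.5 -0.3  0.4] w 61.6
body [315. 233.] 757 mean [ 448.4 -217.3   35.4] rect [ 445.8 -217.3] [41.9 16.5] 83.4 zp [33.7 35.5 36.6]
shackle [315. 243.] 478 mean [ 446.2 -217.1   61.7] rect [ 445.4 -217.3] [34.   6.9] 82.5 zp [50.6 63.5 66.8]
scene pads [306. 198.] 349 mean [615.8  77.2  97.6] rect [622.5  81. ] [68.6 52.1] 77.9 zp [ 94.6  97.7 100.5]
scene pads [282. 216.] 396 mean [545.6  93.9  97.5] rect [549.9  96.8] [70.4 52.7] 79.8 zp [ 94.9  97.4 100.2]
top pads [273. 188.] 577 mean [621.1  79.9  97.2] rect [622.8  80.2] [66.8 49.4] 78.6 zp [ 93.8  97.3 100.6]
top pads [264. 223.] 616 mean [550.4  95.2  97.6] rect [550.9  96.1] [67.1 49.9] 77.8 zp [ 94.4  97.6 100.8]
max z near body 199.83099423123144
```

View pics/crop4.png

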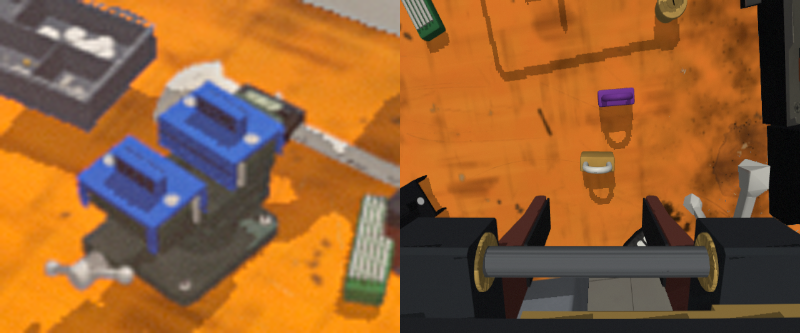

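```bash
python3 - <<'E'
from h import *
for s in('top0','scene0','w6'):
    P=cloud(load(s));X=P[...,0];k=(X>360)&(X<540)&(P[...,1]<-225)&(P[...,1]>-345)&(P[...,2]>60)
    p=P[k]
    for y in range(-340,-225,15):
        q=p[(p[:,1]>=y)&(p[:,1]<y+15)]
        if len(q): print(s,y,len(q),'zmax',q[:,2].max().round(),'x',q[:,0].min().round(),q[:,0].max().round())
E
```

```text
top0 -340 88 zmax 162.0 x 361.0 402.0
top0 -325 438 zmax 200.0 x 360.0 468.0
top0 -310 113 zmax 201.0 x 368.0 466.0
top0 -295 9 zmax 151.0 x 372.0 380.0
top0 -265 12 zmax 68.0 x 509.0 513.0
top0 -250 25 zmax 72.0 x 509.0 515.0
top0 -235 6 zmax 62.0 x 441.0 513.0
scene0 -340 178 zmax 163.0 x 360.0 401.0
scene0 -325 505 zmax 199.0 x 360.0 466.0
scene0 -310 136 zmax 199.0 x 365.0 464.0
scene0 -295 11 zmax 151.0 x 370.0 380.0
scene0 -265 15 zmax 66.0 x 507.0 513.0
scene0 -250 26 zmax 68.0 x 506.0 515.0
scene0 -235 12 zmax 65.0 x 438.0 510.0
w6 -340 35 zmax 77.0 x 396.0 406.0
w6 -325 3236 zmax 198.0 x 391.0 470.0
w6 -310 660 zmax 198.0 x 398.0 467.0
w6 -280 6299 zmax 293.0 x 459.0 475.0
w6 -265 19338 zmax 298.0 x 451.0 516.0
w6 -250 12462 zmax 298.0 x 431.0 517.0
w6 -235 4971 zmax 298.0 x 441.0 516.0
```

```bash
python3 - <<'E'
from h import *
c=np.array([445.6,-217.3]);
for psi in(-97.2,-104,-110):
  a=np.radians(psi);e=np.array([np.cos(a),np.sin(a)]);n=np.array([-e[1],e[0]])
  for s in('top0','scene0','w6'):
    P=cloud(load(s));P=P.reshape(-1,3);q=P[:,:2]-c;A=q@e;B=q@n
    k=(A>60)&(A<130)&(abs(B)<80)&(P[:,2]>110)&(P[:,2]<260)
    if s=='w6': k&=(P[:,2]<205)
    for lo,hi in((-80,-40),(-40,0),(0,40),(40,80)):
        kk=k&(B>lo)&(B<hi)
        if kk.sum()>3: print(psi,s,lo,hi,kk.sum(),'Amin',np.percentile(A[kk],[0,5]).round(1),'z',P[kk][:,2].min().round(),P[kk][:,2].max().round())
E
```

```text
-97.2 top0 -80 -40 357 Amin [84.6 88.4] z 110.0 165.0
-97.2 top0 -40 0 133 Amin [94.9 97.3] z 148.0 181.0
-97.2 top0 0 40 120 Amin [86.2 87.5] z 175.0 201.0
-97.2 scene0 -80 -40 548 Amin [82.9 88.8] z 132.0 163.0
-97.2 scene0 -40 0 159 Amin [96.2 98.2] z 155.0 182.0
-97.2 scene0 0 40 144 Amin [86.4 88.5] z 178.0 199.0
-97.2 w6 -40 0 139 Amin [96.4 96.6] z 167.0 180.0
-97.2 w6 0 40 3013 Amin [86.8 88.2] z 171.0 198.0
-104 top0 -80 -40 251 Amin [90.8 93.6] z 125.0 163.0
-104 top0 -40 0 209 Amin [ 96.6 100.3] z 110.0 175.0
-104 top0 0 40 136 Amin [82.2 84.2] z 166.0 201.0
-104 top0 40 80 17 Amin [82.4 84.2] z 183.0 198.0
-104 scene0 -80 -40 441 Amin [88.9 94.9] z 129.0 163.0
-104 scene0 -40 0 216 Amin [ 99.1 102.3] z 150.0 174.0
-104 scene0 0 40 176 Amin [82.2 85.6] z 171.0 199.0
-104 scene0 40 80 11 Amin [85.6 86.3] z 187.0 199.0
-104 w6 0 40 2219 Amin [82.9 84.7] z 167.0 198.0
-104 w6 40 80 933 Amin [82.4 83.4] z 182.0 198.0
-110 top0 -80 -40 78 Amin [96.8 99.1] z 129.0 161.0
-110 top0 -40 0 292 Amin [95.1 99. ] z 110.0 169.0
-110 top0 0 40 125 Amin [81.4 84.2] z 164.0 201.0
-110 top0 40 80 60 Amin [77.7 78.8] z 181.0 200.0
-110 scene0 -80 -40 195 Amin [96.4 99.4] z 130.0 162.0
-110 scene0 -40 0 303 Amin [ 93.3 100.2] z 146.0 170.0
-110 scene0 0 40 162 Amin [82.2 86. ] z 165.0 199.0
-110 scene0 40 80 63 Amin [77.6 79.8] z 185.0 199.0
-110 w6 0 40 1142 Amin [82.7 84.8] z 167.0 196.0
-110 w6 40 80 2010 Amin [77.6 79.1] z 181.0 198.0
```

Crop 4 shows both pads on the jaws, faces inward, tops at 97.3–97.6. The padlock is at (445.6,-217.3), width axis at 83°.

The white lathe handle, up to z≈200, comes as close as 86 mm to the lock along its width. The gripper body reaches 89 mm that way, so a direct grip across the legs would hit it. I'll grip the bow across its thickness first, carry the lock to clear bench, and regrasp it there across the legs.

>>> {"fn": "play_rows", "kwargs": {"increments": "0.5 -0.0008 -0.001 0 8.15; 0.5 0 0 0 8.15; 0.5 0 0 0 8.15; 0.5 0 0 0 8.15; 0.5 0 0 0 8.15; 0.5 0 0 0 8.15; 0.5 0 0 0 8.15; 0.5 0 0 0 8.15; 0.5 0 0 0 8.15; 0.5 0 0 0 8.15; 0.5 0 0 0 8.15; 0.5 0 0 0 0; 0.5 0 0 0 0; 0.5 0 0 -0.04 0; 0.5 0 0 -0.04 0; 0.5 0 0 -0.03 0; 0.5 0 0 0 0; 0.5 0 0 0 0"}}

```text
t: 18.1
ee_pos: [445.1, -217.6, 70.6]
orientation: [-2.361, -2.071, 0.001]
ft_force: [0.2, -0.1, -0.8]
width: 43.7
```

```bash
python3 -c "
from st import *
st()"
```

```text
18.1 [ 445.1 -217.6   70.6] psi -7.5 q6 -0.348 F [ 0.2 -0.1 -0.8] w 43.7
```

>>> {"fn": "play_rows", "kwargs": {"increments": "0.5 0 0 -0.015 0; 0.5 0 0 -0.01 0; 0.5 0 0 0 0; 0 0 0 0 0; 0 0 0 0 0; 0 0 0 0 0; 0 0 0 0 0; 0 0 0 0 0"}}

```text
t: 18.9
ee_pos: [445.1, -217.8, 45.7]
orientation: [2.36, 2.073, 0.0]
ft_force: [0.1, -0.1, 0.6]
width: 7.8
```

>>> {"fn": "play_rows", "kwargs": {"increments": "0 0 0 0.003 0; 0 0 0 0.007 0; 0 0 0.01 0 0; 0 0 0.02 0 0; 0 0 0.025 0 0; 0 0 0.025 0 0; 0 0 0.02 0 0; 0 0 0.01 0 0; 0 0 0 0 0; 0 0 0 -0.005 0; 0 0 0 -0.003 0; 0 0 0 -0.0015 0; 0 0 0 0 0; 0 0 0 0 0"}}

```text
t: 20.3
ee_pos: [444.9, -108.2, 45.8]
orientation: [-2.361, -2.072, 0.0]
ft_force: [-0.0, 0.6, -2.6]
width: 6.0
```

>>> {"fn": "play_rows", "kwargs": {"increments": "0 0 0 -0.0007 0; 0 0 0 0 0; 0 0 0 0 0"}}

```text
t: 20.6
ee_pos: [445.3, -108.1, 45.7]
orientation: [2.36, 2.073, 0.0]
ft_force: [-1.3, -1.1, 4.5]
width: 5.6
```

>>> {"fn": "play_rows", "kwargs": {"increments": "0.5 0 0 0 0; 0.5 0 0 0 0; 0.5 0 0 0 0; 0.5 0 0 0.01 0; 0.5 0 0 0.02 0; 0.6 0 0 0.04 0; 0.7 0 0 0.04 0; 0.7 0 0 0.02 -8.2; 0.7 0 0 0 -8.2; 0.7 0 0 0 -8.2; 0.7 0 0 0 -8.2; 0.7 0 0 0 -8.2; 0.7 0 0 0 -8.2; 0.7 0 0 0 -8.2; 0.7 0 0 0 -8.2; 0.7 0 0 0 -8.2; 0.7 0 0 0 -8.2; 0.7 0 0 0 -8.2; 0.7 0 0 0 0; 0.7 0 0 0 0"}}

```text
t: 22.6
ee_pos: [445.0, -107.7, 175.7]
orientation: [3.135, -0.202, 0.001]
ft_force: [0.1, 0.1, -1.0]
width: 61.6
```

```bash
python3 - <<'E'
from st import *
st();b=shot('wrist','w7');P=cloud(b);z=P[...,2]
R0=(abs(P[...,0]-445)<50)&(abs(P[...,1]+108)<45)
blob(P,R0&(z>32)&(z<38),'body');blob(P,R0&(z>45)&(z<69),'shackle')
E
```

```text
22.6 [ 445.  -107.7  175.7] psi -97.4 q6 1.436 F [ 0.1  0.1 -1. ] w 61.6
body [313. 232.] 800 mean [ 448.4 -107.7   35.5] rect [ 445.9 -107.5] [41.2 16.6] 82.2 zp [33.8 35.6 36.8]
shackle [314. 243.] 502 mean [ 446.2 -107.6   61.6] rect [ 445.4 -107.8] [34.1  7.1] 82.3 zp [49.7 63.2 66.8]
```

The padlock stands upright at (445.5,-107.6), width at 82°. I'll grip it across the legs.

>>> {"fn": "play_rows", "kwargs": {"increments": "0.7 0.0003 0 -0.045 0; 0.7 0 0 -0.045 0; 0.7 0 0 -0.03 0; 0.7 0 0 -0.012 0; 0.7 0 0 -0.003 0; 0.7 0 0 0 0; 0.2 0 0 0 0; 0.2 0 0 0 0; 0.2 0 0 0 0; 0.2 0 0 0 0; 0.2 0 0 0 0; 0.2 0 0 0 0"}}

```text
t: 23.85
ee_pos: [445.8, -108.0, 40.9]
orientation: [3.134, -0.208, 0.002]
ft_force: [-1.3, -0.2, 7.2]
width: 33.0
```

>>> {"fn": "play_rows", "kwargs": {"increments": "0.2 0 0 0.01 0; 0.2 0 0 0.03 0; 0.2 0 0 0.045 0; 0.2 0 0 0.045 0; 0.2 0.01 0.014 0 -0.6; 0.2 0.02 0.028 0 -0.6; 0.2 0.02 0.028 0 -0.6; 0.2 0.022 0.03 0 -0.6; 0.2 0.022 0.03 0 -0.6; 0.2 0.022 0.03 0 -0.6; 0.2 0.016 0.023 0 -0.8; 0.2 0.01 0.014 0 0; 0.2 0 0 0 0; 0.2 0 0 0 0; 0.2 0 0 0 0; 0.2 0 0 0 0"}}

```text
t: 25.45
ee_pos: [586.7, 88.2, 170.3]
orientation: [3.124, -0.33, -0.001]
ft_force: [-0.0, 0.3, -0.9]
width: 33.0
```

```bash
python3 - <<'E'
from st import *
st();d=shot('wrist','w8');P=cloud(d);z=P[...,2];h=cv2.cvtColor(d['img'],cv2.COLOR_RGB2HSV)
blue=(h[...,0]>100)&(h[...,0]<128)&(h[...,1]>110)&(P[...,0]<700)&(P[...,1]>20)
blob(P,blue&(z>93)&(z<100),'pads')
blob(P,(h[...,0]<40)&(z>155)&(z<180)&(abs(P[...,0]-588)<60)&(abs(P[...,1]-89)<60),'lock')
E
```

```text
25.45 [586.7  88.2 170.3] psi -102.1 q6 1.911 F [-0.   0.3 -0.9] w 33.0
pads [313. 193.] 8451 mean [625.7  80.4  97.2] rect [624.4  80.5] [67.4 50. ] 78.0 zp [95.8 97.2 98.6]
pads [262. 279.] 60 mean [582.1 120.9  96.5] rect [582.  121.2] [7.8 1.9] 81.2 zp [93.4 97.  98.6]
pads [364. 279.] 42 mean [569.6  61.8  96.6] rect [569.4  62. ] [5.3 2. ] 80.0 zp [93.1 96.7 98.5]
pads [314. 346.] 1194 mean [533.   99.9  96.8] rect [535.2  99.7] [54.4 15.7] 78.7 zp [95.8 96.8 97.8]
lock [314. 298.] 3569 mean [590.2  87.8 166. ] rect [588.8  88.2] [50.8 21.2] 77.9 zp [157.9 165.  177.4]
```

View pics/w8.png

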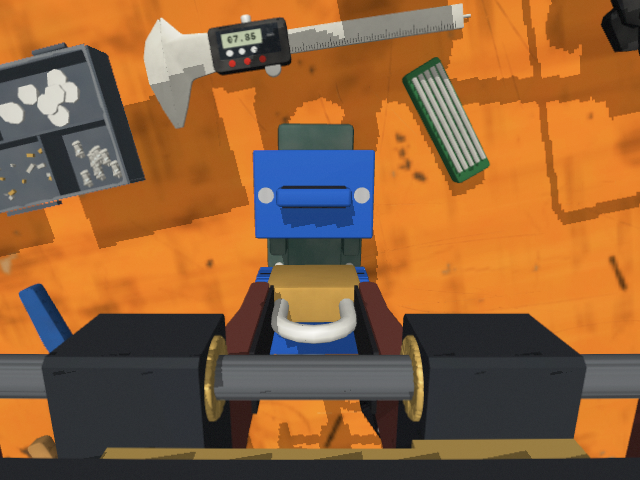

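The lock hangs between the pads (body at (314,275)). The fixed pad's face is at u=50 mm and the sliding pad's at 26.5, so the gap is about 24 with its middle at 38.4. The tool is at 36.8, so I'll shift +1.5 mm and lower.

>>> {"fn": "play_rows", "kwargs": {"increments": "0.2 0.0015 0 -0.01 0; 0.2 0 0 -0.015 0; 0.2 0 0 0 0; 0.2 0 0 -0.01 0; 0.2 0 0 -0.01 0; 0.2 0 0 -0.008 0; 0.2 0 0 -0.006 0; 0.2 0 0 -0.004 0; 0.2 0 0 0 0; 0.2 0 0 0 0"}}

```text
t: 26.5
ee_pos: [589.0, 89.3, 107.4]
orientation: [-3.124, 0.328, -0.0]
ft_force: [-1.0, -0.1, -2.8]
width: 33.2
```

>>> {"fn": "play_rows", "kwargs": {"increments": "0.2 0 0 -0.0015 0; 0.2 0 0 -0.001 0; 0.2 0 0 -0.0005 0; 0.2 0 0 0 0; 0.2 0 0 0 0"}}

```text
t: 27.0
ee_pos: [589.4, 89.3, 105.2]
orientation: [-3.124, 0.328, -0.002]
ft_force: [-0.6, -0.7, 5.3]
width: 33.0
```

>>> {"fn": "play_rows", "kwargs": {"increments": "0.6 0 0 0 0; 0.6 0 0 0 0; 0.6 0 0 0 0; 0.6 0 0 0 0; 0.6 0 0 0.01 0; 0.6 0 0 0.02 0; 0.6 0 0 0.04 0; 0.6 -0.01 0 0.04 0; 0.6 -0.02 0.01 0.02 0; 0.6 0 0 0 0; 0.6 0 0 0 0"}}

```text
t: 28.1
ee_pos: [559.0, 99.3, 234.8]
orientation: [-3.124, 0.327, -0.002]
ft_force: [0.0, -0.3, 0.1]
width: 53.0
```

```bash
python3 - <<'E'
from st import *
st();d=shot('wrist','w9');P=cloud(d);z=P[...,2];h=cv2.cvtColor(d['img'],cv2.COLOR_RGB2HSV)
N=(P[...,0]<700)&(P[...,1]>20)&(P[...,1]<160)
blue=(h[...,0]>100)&(h[...,0]<128)&(h[...,1]>110)&N
blob(P,blue&(z>93)&(z<100),'pads')
blob(P,(h[...,0]<40)&(z>96)&(z<101)&N&(abs(P[...,0]-588)<30)&~blue,'lockbody');blob(P,(z>116)&(z<135)&N,'bow')
blob(P,(z>45)&(z<60)&N&(P[...,0]<520),'screw')
for s in('scene0','w1','w9'):
  P=cloud(load(s));z=P[...,2];blob(P,(z>45)&(z<66)&(abs(P[...,1]-107)<48)&(P[...,0]<505)&(P[...,0]>440),s+' screw')
E
```

```text
28.1 [559.   99.3 234.8] psi -102.0 q6 1.935 F [ 0.  -0.3  0.1] w 53.0
pads [321. 141.] 5723 mean [625.1  80.5  97.1] rect [624.9  80.5] [67.3 49.9] 78.1 zp [95.6 97.1 98.6]
pads [319. 243.] 4639 mean [553.9  96.6  97.3] rect [552.1  97. ] [67.6 49.8] 78.1 zp [95.9 97.3 98.7]
lockbody [360. 146.] 39 mean [616.7  54.1  97.5] rect [616.5  54.3] [7.3 2.9] 89.4 zp [96.3 97.5 98.6]
lockbody [318. 193.] 787 mean [591.   89.5  99.6] rect [588.8  89.8] [41.1 16.6] 78.0 zp [ 98.   99.7 100.7]
lockbody [282. 244.] 31 mean [559.4 123.2  97.8] rect [559.9 123.3] [6.8 3.4] 88.0 zp [96.9 97.7 98.8]
bow [319. 200.] 509 mean [589.2  90.  127.1] rect [588.7  89.7] [33.7  6.6] 78.1 zp [120.1 128.1 131.1]
screw [306. 292.] 128 mean [502.7 118.9  51.9] rect [504. 116.] [16.  18.1] 44.1 zp [45.8 50.6 59.5]
screw [328. 288.] 16 mean [504.9  98.9  58.7] rect [504.7  99. ] [0.9 8.7] 78.6 zp [57.5 58.7 59.8]
scene0 screw [264. 242.] 77 mean [492.6 107.1  59.3] rect [493.5 109.4] [19.7 27.7] 17.5 zp [49.6 61.2 64.9]
w1 screw [296. 199.] 407 mean [497.8 110.1  59.4] rect [496.3 110.9] [17.2 36.4] 0.1 zp [47.1 61.6 64.7]
w9 screw [318. 298.] 435 mean [498.5 109.   59.9] rect [496.9 109.8] [35.1 16.2] 90.0 zp [48.2 62.  64.6]
```

View pics/w9.png

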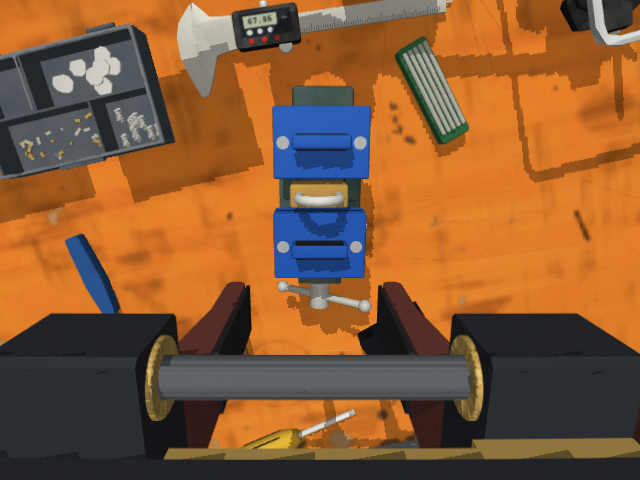

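The padlock stands at (588.8,89.8), base at about 64, square at 78° (pixel (318,193)), between pads whose tops are at 97. Next I'll locate the screw face.

```bash
python3 - <<'E'
from h import *
a=np.radians(-12);e=np.array([np.cos(a),np.sin(a)]);n=np.array([-e[1],e[0]])
for s in('scene0','w1','w9','s3','t3'):
  P=cloud(load(s)).reshape(-1,3);q=P[:,:2]-[550.8,96.5];A=q@e;B=q@n
  k=(P[:,2]>48)&(P[:,2]<66)&(abs(B)<7)&(A>-110)&(A<-20)
  print(s,k.sum(),'u min',np.percentile(A[k],[0,2,10]).round(1),'z top',np.percentile(P[k&(A<-50)][:,2],90).round(1),'v',B[k&(A<-55)].mean().round(1))
print([550.8,96.5]+e*-66)
E
```

```text
scene0 124 u min [-66.2 -65.5 -64.8] z top 63.8 v -1.1
w1 649 u min [-63.2 -62.9 -59.2] z top 63.7 v 0.4
w9 495 u min [-62.5 -61.8 -59.5] z top 63.8 v -0.1
s3 123 u min [-66.5 -65.6 -64.4] z top 64.7 v -1.4
t3 129 u min [-63.6 -63.4 -59.5] z top 64.1 v -0.2
[486.24225835 110.22217159]
```

>>> {"fn": "play_rows", "kwargs": {"increments": "0 -0.025 0.004 0 0; 0 -0.025 0.004 0 0; 0 -0.025 0.004 0 0; 0 -0.026 0.005 0 0; 0 0 0 -0.045 0; 0 0 0 -0.045 0; 0 0 0 -0.045 0; 0 0 0 -0.04 0; 0 0 0 -0.012 0; 0 0 0 0 0; 0 0 0 0 0"}}

```text
t: 29.25
ee_pos: [458.5, 116.3, 47.8]
orientation: [-3.124, 0.328, -0.0]
ft_force: [-0.0, -0.9, 0.2]
width: 0.6
```

```bash
python3 -c "
from st import *
st()"
```

```text
29.25 [458.5 116.3  47.8] psi -102.0 q6 2.004 F [-0.  -0.9  0.2] w 0.6
```

>>> {"fn": "play_rows", "kwargs": {"increments": "0 0.005 -0.001 0 0; 0 0.005 -0.001 0 0; 0 0.004 -0.001 0 0; 0 0.003 -0.0006 0 0; 0 0.002 -0.0004 0 0; 0 0.001 -0.0002 0 0; 0 0 0 0 0"}}

```text
t: 29.95
ee_pos: [477.7, 112.0, 47.2]
orientation: [3.124, -0.328, -0.0]
ft_force: [0.1, -0.4, -1.0]
width: 0.5
```

>>> {"fn": "play_rows", "kwargs": {"increments": "0 0.001 -0.0002 0 0; 0 0.001 -0.0002 0 0; 0 0.001 -0.0002 0 0; 0 0.001 -0.0002 0 0; 0 0 0 0 0"}}

```text
t: 30.45
ee_pos: [480.2, 111.3, 47.1]
orientation: [3.124, -0.328, -0.005]
ft_force: [-4.7, 2.2, 4.6]
width: 0.4
```

>>> {"fn": "play_rows", "kwargs": {"increments": "0 0.001 -0.0002 0 0; 0 0.001 -0.0002 0 0; 0 0.001 -0.0002 0 0; 0 0.001 -0.0002 0 0; 0 0 0 0 0"}}

```text
t: 30.95
ee_pos: [483.7, 110.5, 47.0]
orientation: [3.124, -0.328, -0.006]
ft_force: [-5.7, 1.9, 5.9]
width: 0.6
```

>>> {"fn": "play_rows", "kwargs": {"increments": "0 0.001 -0.0002 0 0; 0 0.001 -0.0002 0 0; 0 0 0 0 0"}}

```text
t: 31.25
ee_pos: [485.4, 110.1, 47.0]
orientation: [3.124, -0.328, -0.007]
ft_force: [-7.5, 2.7, 6.1]
width: 0.7
```

>>> {"fn": "play_rows", "kwargs": {"increments": "0 0.001 -0.0002 0 0; 0 0.001 -0.0002 0 0; 0 0 0 0 0"}}

```text
t: 31.55
ee_pos: [487.2, 109.7, 47.0]
orientation: [3.123, -0.328, -0.008]
ft_force: [-7.5, 3.9, 7.1]
width: 0.5
```

>>> {"fn": "play_rows", "kwargs": {"increments": "0 0.001 -0.0002 0 0; 0 0.001 -0.0002 0 0; 0 0 0 0 0"}}

```text
t: 31.85
ee_pos: [489.1, 109.3, 46.9]
orientation: [3.123, -0.328, -0.008]
ft_force: [-8.7, 3.0, 7.2]
width: 0.5
```

>>> {"fn": "play_rows", "kwargs": {"increments": "0 0.001 -0.0002 0 0; 0 0.001 -0.0002 0 0; 0 0 0 0 0"}}

```text
t: 32.15
ee_pos: [490.7, 108.9, 46.9]
orientation: [3.123, -0.328, -0.009]
ft_force: [-9.0, 2.5, 8.4]
width: 0.3
```

>>> {"fn": "play_rows", "kwargs": {"increments": "0 0.001 -0.0002 0 0; 0 0.001 -0.0002 0 0; 0 0 0 0 0"}}

```text
t: 32.45
ee_pos: [490.9, 108.7, 46.8]
orientation: [3.123, -0.329, -0.015]
ft_force: [-14.3, 7.3, 13.1]
width: 0.3
```

>>> {"fn": "play_rows", "kwargs": {"increments": "0 0.001 -0.0002 0 0; 0 0.001 -0.0002 0 0; 0 0 0 0 0; 0 0 0 0 0"}}

```text
t: 32.85
ee_pos: [490.9, 108.6, 46.7]
orientation: [3.123, -0.329, -0.02]
ft_force: [-21.2, 9.7, 19.7]
width: 0.4
```

>>> {"fn": "play_rows", "kwargs": {"increments": "0 0.001 -0.0002 0 0; 0 0.001 -0.0002 0 0; 0 0 0 0 0; 0 0 0 0 0"}}

```text
t: 33.25
ee_pos: [490.9, 108.4, 46.6]
orientation: [3.122, -0.329, -0.026]
ft_force: [-26.8, 13.5, 23.1]
width: 0.8
```

>>> {"fn": "play_rows", "kwargs": {"increments": "0 -0.004 0.0008 0 0; 0 -0.004 0.0008 0 0; 0 -0.01 0.002 0 0; 0 -0.02 0.004 0 0; 0 0 0 0.045 0; 0 0 0 0.045 0; 0 0 0 0.045 0; 0 0.025 -0.005 0.04 0; 0 0.025 -0.005 0.01 0; 0 0.025 -0.005 0 0; 0 0.025 -0.005 0 0; 0 0 0 0 0; 0 0 0 0 0"}}

```text
t: 34.55
ee_pos: [561.2, 95.1, 231.7]
orientation: [3.124, -0.329, -0.002]
ft_force: [0.5, 0.6, -0.0]
width: 0.5
```

```bash
python3 - <<'E'
from st import *
st();d=shot('wrist','w10');sc=shot('scene','s10');t=shot('top','t10')
for s,d_ in(('w',d),('top',t)):
  P=cloud(d_);z=P[...,2];h=cv2.cvtColor(d_['img'],cv2.COLOR_RGB2HSV)
  N=(P[...,0]<700)&(P[...,1]>20)&(P[...,1]<160)
  blue=(h[...,0]>100)&(h[...,0]<128)&(h[...,1]>110)&N
  blob(P,blue&(z>93)&(z<101),s+' pads');blob(P,(z>96)&(z<102)&N&~blue&(abs(P[...,0]-594)<25)&(h[...,0]<40),s+' lockbody');blob(P,(z>117)&(z<135)&N,s+' bow')
  q=P.reshape(-1,3);a=np.radians(-12);e=np.array([np.cos(a),np.sin(a)]);n=np.array([-e[1],e[0]]);r=q[:,:2]-[550.8,96.5];A=r@e;B=r@n
  k=(q[:,2]>52)&(q[:,2]<66)&(abs(B)<7)&(A>-110)&(A<-20);print('screw u',np.percentile(A[k],[0,2]))
cv2.imwrite('pics/crop5.png',np.hstack([cv2.resize(sc['img'][150:260,230:370,::-1],(400,314),interpolation=cv2.INTER_CUBIC),cv2.resize(d['img'][:,:,::-1],(400,314))]))
E
```

```text
34.55 [561.2  95.1 231.7] psi -102.0 q6 1.928 F [ 0.5  0.6 -0. ] w 0.5
w pads [316. 142.] 5841 mean [627.2  79.9  97.7] rect [626.7  80. ] [67.2 50. ] 77.4 zp [96.5 97.7 98.9]
w pads [314. 236.] 4828 mean [562.8  94.8  97.7] rect [561.5  95.1] [67.8 49.9] 77.5 zp [96.5 97.7 98.9]
w lockbody [357. 147.] 19 mean [617.9  52.5  98.1] rect [617.9  52.5] [3.5 2. ] 78.1 zp [96.9 97.9 99. ]
w lockbody [313. 189.] 861 mean [596.7  88.1  99.7] rect [594.2  88.5] [41.8 17. ] 77.5 zp [ 98.1  99.8 101.1]
w lockbody [276. 234.] 18 mean [570.  121.3  98.2] rect [570.  121.1] [5.1 1.5] 86.0 zp [97.2 98.  99.2]
w bow [313. 197.] 502 mean [594.5  88.7 127.3] rect [594.2  88.8] [33.2  6.8] 77.4 zp [120.6 128.1 131.1]
screw u [-49.10907108 -47.00243939]
top pads [259. 225.] 172 mean [546.2 104.   97.7] rect [546.1 104.4] [52.6 16.9] 85.6 zp [ 94.6  98.  100.2]Traceback (most recent call last):
  File "<stdin>", line 9, in <module>
    return _quantile_unchecked(
        a, q, axis, out, overwrite_input, method, keepdims, weights)
    return _ureduce(a,
                    func=_quantile_ureduce_func,
    ...<5 lines>...
                    overwrite_input=overwrite_input,
                    method=method)
    r = func(a, **kwargs)
    result = _quantile(arr,
                       quantiles=q,
    ...<2 lines>...
                       out=out,
                       weights=wgt)
    slices_having_nans = np.isnan(arr[-1, ...])
                                  ~~~^^^^^^^^^
IndexError: index -1 is out of bounds for axis 0 with size 0
```

```bash
python3 -c "
from workcell import ctrl
print(ctrl.close_job())"
```

```text
the job is handed in; nothing more can be done
None
```

The padlock is clamped in the vise between the two blue pads, and I handed the job in at about 34.6 s of robot time. No verdict came back, and I could not measure the grip force after letting go.

**What I did**
- **Pads:** I put one pad on the sliding jaw, turned half round, and the other on the fixed jaw. I pressed them down with about 15 and 21 N, full faces inward.
- **Padlock:** A lathe handle left no room to grip the lock across the legs where it stood. I lifted it by the bow, set it down on clear bench, gripped it again across the legs and stood it on the slide bar.
- **Vise:** I pushed the screw head in about 11 mm by the tool's travel, until it stopped dead. I went on to about 27 N along x there, then backed off.

**Last checks (wrist camera)**
- **Pads:** Both tops read 97.7 mm, with the expected height 98 mm. They are square to the jaws and 66.9 mm apart, which is 50 + 17 mm, so both should be touching the lock.
- **Padlock:** It is upright and at the same height as when I set it down. It is square to the jaws and within about 1 mm of the middle.
- **Opening:** I estimate 24–27 mm against the 28.5 mm limit.

**Not confirmed or in disagreement**
- The camera put the screw's travel at about 13–14 mm, against the 11 mm of tool travel.
- The last top-camera check failed because the arm was in the way, and that script stopped before saving its final picture. The end state therefore rests on the wrist camera alone.
- I did not re-measure the lock cylinder, file and hex keys at the end. The moves kept clear of them.
- I viewed 11 pictures, one over the budget.

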